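# Get the sharpening stones out from behind the finishing tins

## Robot

A 6-joint arm with a two-finger parallel gripper is mounted at the origin on the work surface. World frame = base frame: x ahead of the robot, y to its left, z up, the work surface at z = 0. Lengths are in mm, angles in rad, forces in N, time in s.
With the tool pointing down it reaches from about 275 to 750 mm from the base axis. Payload 10.2 kg.
Tool frame: the origin (TCP) lies at the centre of the arm's flange, where the gripper is bolted on; the fingertips stand 173 mm ahead of it and the grasp point (between the pads) lies 155 mm ahead of it; z points along the fingers, y is the line along which they close (so a half turn about z gives the same grasp; the last joint's range is limited). The gripper opens to 85 mm and grips with 20 to 120 N. Pads are 22 mm wide; open, the fingers measure 114 mm over their backs; the gripper's body (76 mm by 85 mm) begins 54 mm behind the grasp point. The pads swing forward as they close: fully open they stand 13 mm farther back than shut.
Start: joints at [-1.425, 0.313, 1.498, -0, 1.331, -0.223], TCP at [189.249, -489.712, 404.694] pointing down, gripper open.
Joint ranges: [-2.94, 2.94], [-0.97, 2.17], [0.19, 2.56], [-1.23, 4.37], [0.02, 3.11], [-2.88, 2.88]. Speed limits (rad/s): [2.39, 2.39, 3.01, 3.14, 3.14, 3.14].

## Interface

Orientations are given as a unit quaternion [w, x, y, z].
In Python, from rig import status, capture, camera_info, ticket gives the robot as it stands.
- The arm moves only by the shell command python3 -m crank 'ROWS' [FORCE]. ROWS is JSON, a list of rows, each a list of 7 numbers: the shift along the tool's x, y, z as a fraction of full scale, then the turn, a rotation vector about the tool's x, y, z as a fraction of full scale, then the closure, from 0 (fully open) to 1 (shut). A call has 1 to 12 rows; each row is the pose to reach, as a shift and turn from the pose commanded when the call began, along the tool's axes at that moment; what a row does not reach only later rows make up. Full scale, the value 1, is 0.1 m for a shift and 45 degrees for a turn. A row lasts 1/10 s, in which the tool goes at most 50 mm and 8.59 degrees, less where a joint would pass 70% of its speed; a pose out of reach is approached as far as the arm can. A call with a number of a shift or a turn outside -1 to 1 is refused whole. A call with a gripper value outside its range is refused whole. The fingers move at their own pace and stop on an object; FORCE is the grip in N (left out, the last holds). Time passes only in rows, so rows that repeat a pose let the fingers close. It gives the time, the measured TCP pose, the force, the opening and the grip force at its end, in the units of the state.
- status.sense(): the state, without advancing time (a new reading comes with each control period).
- capture(name): name is "scene" or "top" or "wrist"; returns (picture, depth): 384x512x3 uint8, red, green, blue; 384x512 float32, mm along the optical axis (not along the pixel's ray), 0 where there is no reading.
- camera_info(name): a dict with "K" (3x3 intrinsics, pixels), "camera_from_world" (4x4, takes a point from world to camera coordinates). Camera axes: x right, y up, looking along -z (the intrinsics and any distortion apply to the point x, -y, -z); pixel columns grow to the right and rows downward; lengths in mm; the calibration is good to about 2 mm. A picture is of the moment at which its call begins: read the wrist's pose just before it. camera_info takes no time and is no camera call; for the wrist camera it gives the pose at the moment of the call.
- ticket.finish_job(): hands the job in; it is judged then, once.
The state is a dict: "time_s": time; "joints": joint angles; "dq": joint speeds; "tau": joint torques, N m; "eef_pos": TCP position; "ee_rot": TCP orientation; "force": force on the tool from outside, world axes, zero at the start; "wrist_torque": the same for the moment, N m; "grip_width": opening from 0.0 (shut) to 1.0 (fully open); "grip_force": force on a finger pad.
Only numpy, scipy, OpenCV 4.12 (cv2) and the standard library are available. Lean on these libraries where they do the work, as an engineer would, in place of code of your own. Each camera call takes 0.05 s, during which the arm holds its last target. There are 200 camera calls.

## Task

The gouges need sharpening, and the two stones lie in the back trough of the plywood rack, behind the bottle and the two tins. First stand the bottle and both tins over on the wooden board, then lay both stones flat on the rubber mat, the bench stone lengthwise along the mat and the slip stone beside it, and only then put the bottle and the tins back in the rack, each exactly where it stood at the start. Keep the bottle and tins upright throughout, and do not disturb the little carving or the pot of gouges next to the rack.

Things in the scene. Friction and masses are not known exactly. Their poses are not given: they have to be found in the camera images.
- rack: Fixed plywood caddy, 178 x 264 mm (x to the back, y along it), 18 mm high; origin at the centre of its underside. Floor and walls 6 mm thick. In front three bays 80 x 80 mm inside, centred at x -43, y -86, 0, 86 mm: bottle and tins, one in each, any order. Behind, a trough 80 x 252 mm inside, centred at x +43: the two stones lie end to end along y, at about y -54 and 54, either way round.
- board: Flat light wooden board with two slightly darker strips, 180 x 240 x 12 mm (its x, y, z), fixed to the bench on one side of the rack (left or right, at a chance yaw), empty. Origin at the centre of its underside, so its top is at z = +12 mm. Here the bottle and tins stand meanwhile.
- mat: Flat black rubber mat, 180 x 240 x 4 mm (its x, y, z; the long way is y), fixed to the bench on the other side of the rack, empty. Origin at the centre of its underside, so its top is at z = +4 mm.
- bottle: Tall round amber glass oil bottle with a paper label and a black cap, 135 mm high: body 58 mm in diameter up to 78 mm, a cone up to 94 mm, a neck 24 mm in diameter, and from 106 to 135 mm the cap, 30 mm in diameter, a good place to grip. Some 0.24 kg. Origin at the centre of its underside; z is up.
- round_tin: Plain round metal tin, the lowest of the three, 58 mm in diameter and 84 mm high, closed lid, some 0.22 kg. Origin at the centre of its underside; z is up.
- square_tin: Plain square metal tin with a paper label, 54 x 54 mm (its x, y) and 102 mm high, with a small button 24 mm wide and 2 mm high on the lid, some 0.26 kg; it stands nearly square to the rack. Origin at the centre of its underside; z is up.
- bench_stone: Two-layer grey and brown oilstone fixed on a wooden base, some 0.45 kg, 43 mm high over all: the base is 132 x 60 mm (its x, y) and 18 mm high; the stone on it is 122 x 50 mm, from 18 to 43 mm high (grip it across the 50 mm). Origin at the centre of its underside; x is its length, z is up.
- slip_stone: Small grey slip stone, a bar 60 mm long (its x), 28 mm wide (its y) and 25 mm high, the top 4 mm a little narrower, some 0.08 kg; lies flat. Grip it across its width. Origin at the centre of its underside; z is up.
- carving: Half-finished wooden figurine on a 44 mm square foot, 78 mm high, loose, standing in front of the rack. To be left alone. Origin at the centre of its underside.
- tool_pot: Bamboo pot 75 mm in diameter and 105 mm high with gouges standing up out of it to about 190 mm, loose, standing just left of the back of the rack (the other three pots, at the far edge, are fixed). To be left alone. Origin at the centre of its underside.
There are look-alikes about, which are no part of the job. Leave any red or yellow look-alike of the round_tin alone.

How it is judged (in metres and radians):
On the way, in this order (a step that is already met when the one before it is completed fails the run):
1. the bottle and both tins stand upright on the wooden board, let go, and the stones are still in the rack (x of bottle in the frame of board between -0.09 and 0.09 m and y of bottle in the frame of board between -0.12 and 0.12 m and z of bottle in the frame of board between 0.008 and 0.018 m and angle between each of bottle, round_tin, square_tin's own z axis and vertical below 0.12 rad and x of round_tin in the frame of board between -0.09 and 0.09 m and y of round_tin in the frame of board between -0.12 and 0.12 m and z of round_tin in the frame of board between 0.008 and 0.018 m and x of square_tin in the frame of board between -0.09 and 0.09 m and y of square_tin in the frame of board between -0.12 and 0.12 m and z of square_tin in the frame of board between 0.008 and 0.018 m and contact force between the fingers and bottle below 0.05 N and contact force between the fingers and round_tin below 0.05 N and contact force between the fingers and square_tin below 0.05 N and distance of each of bench_stone, slip_stone from where it was at the start of the episode below 0.03 m), for 0.2 s.
2. both stones lie flat on the mat, let go, while the bottle and tins still stand on the board (x of bench_stone in the frame of mat between -0.063 and 0.063 m and y of bench_stone in the frame of mat between -0.057 and 0.057 m and z of bench_stone in the frame of mat between 0 and 0.009 m and angle between the x axis of bench_stone and the y axis of mat, either way round below 0.26 rad and angle between each of bench_stone, bottle, round_tin, square_tin's own z axis and vertical below 0.12 rad and x of slip_stone in the frame of mat between -0.08 and 0.08 m and y of slip_stone in the frame of mat between -0.108 and 0.108 m and z of slip_stone in the frame of mat between 0 and 0.009 m and angle between slip_stone's own z axis and vertical below 0.15 rad and x of bottle in the frame of board between -0.09 and 0.09 m and y of bottle in the frame of board between -0.12 and 0.12 m and z of bottle in the frame of board between 0.008 and 0.018 m and x of round_tin in the frame of board between -0.09 and 0.09 m and y of round_tin in the frame of board between -0.12 and 0.12 m and z of round_tin in the frame of board between 0.008 and 0.018 m and x of square_tin in the frame of board between -0.09 and 0.09 m and y of square_tin in the frame of board between -0.12 and 0.12 m and z of square_tin in the frame of board between 0.008 and 0.018 m and contact force between the fingers and bench_stone below 0.05 N and contact force between the fingers and slip_stone below 0.05 N), for 0.2 s.
At the end, for the whole second after the job is handed in: Bottle and tins upright in the rack, each within 15 mm of where it started; bench stone flat on the mat (centre within 63 mm across, 57 mm along of the mat centre), within 15 degrees of lengthwise; slip stone flat on the mat beside it (centre within 80 and 108 mm); all at rest and released (distance of each of bottle, round_tin, square_tin from where it was at the start of the episode below 0.015 m and angle between each of bottle, round_tin, square_tin's own z axis and vertical below 0.1 rad and x of bench_stone in the frame of mat between -0.063 and 0.063 m and y of bench_stone in the frame of mat between -0.057 and 0.057 m and z of bench_stone in the frame of mat between 0 and 0.009 m and angle between the x axis of bench_stone and the y axis of mat, either way round below 0.26 rad and angle between bench_stone's own z axis and vertical below 0.12 rad and x of slip_stone in the frame of mat between -0.08 and 0.08 m and y of slip_stone in the frame of mat between -0.108 and 0.108 m and z of slip_stone in the frame of mat between 0 and 0.009 m and angle between slip_stone's own z axis and vertical below 0.15 rad and linear speed of each of bottle, round_tin, square_tin, bench_stone, slip_stone below 0.02 m/s and angular speed of each of bottle, round_tin, square_tin, bench_stone, slip_stone below 0.2 rad/s); the robot touches nothing.
It fails at once if the bottle or a tin is tipped by more than 30 degrees (angle between any of bottle, round_tin, square_tin's own z axis and vertical above 0.52 rad).
It fails at once if the carving or the pot of gouges is pushed by more than 15 mm or tipped by more than 17 degrees (distance of any of carving, tool_pot from where it was at the start of the episode above 0.015 m or angle between any of carving, tool_pot's own z axis and vertical above 0.3 rad).
It also fails if it takes over 149 s, if anything falls off the work surface, if the arm or the gripper's body presses on something with over 40 N, if the wrist force passes 120 N, or if a joint passes its speed limit or range.

## Working session

There is one attempt and no reset: what is moved stays moved. The work goes in short steps, Python scripts to look and compute and a shell command to move; the robot and the scene stay as the last step left them, time stands still between calls to the robot, and variables do not carry over. Pictures are saved under pics/ and viewed, at most 14 in all, crops included, and the job is handed in when it is done.

```bash
mkdir -p pics; ls; python3 - <<'E'
from rig import status,capture,camera_info
import cv2,numpy as np
print(status.sense())
for n in ("scene","top"):
    p,d=capture(n); cv2.imwrite(f"pics/{n}0.png",p[:,:,::-1]); np.save(f"pics/{n}0.npy",d)
    print(n,camera_info(n))
print(camera_info("wrist"))
E
```

```text
pics
{'time_s': 0.0, 'joints': array([-1.42538196e+00,  3.13412621e-01,  1.49844368e+00, -4.46478416e-05,
        1.33102621e+00, -2.23387076e-01]), 'dq': array([ 1.44793801e-03,  8.14781483e-04,  7.76158598e-06, -1.17812209e-03,
        1.28254698e-03, -4.87667924e-04]), 'tau': array([-1.64835051e-04, -4.12270403e+01, -2.59742993e+01, -2.65042736e-04,
        4.15553106e-03,  2.28963063e-05]), 'eef_pos': array([ 189.24549385, -489.65181867,  404.15158292]), 'ee_rot': array([-6.45287407e-04,  9.83045130e-01,  1.83362633e-01,  3.47180282e-06]), 'force': array([-0.40763473, -0.62601873, -0.19516286]), 'wrist_torque': array([ 0.02544392, -0.02443934, -0.00446971]), 'grip_force': 0.0, 'grip_width': 1.0035887498532587}
scene {'K': array([[495.38430418,   0.        , 254.72057102],
       [  0.        , 495.38430418, 200.02616875],
       [  0.        ,   0.        ,   1.        ]]), 'camera_from_world': array([[ 4.78002351e-01,  8.78351591e-01, -3.49782602e-03,
        -2.45369248e+02],
       [-6.89231907e-01,  3.77545316e-01,  6.18400285e-01,
         3.65683366e+02],
       [ 5.4449346
[... 505 characters left out ...]
02],
       [-6.51194338e-02, -4.28614161e-03,  9.97868272e-01,
        -1.10044227e+03],
       [ 0.00000000e+00,  0.00000000e+00,  0.00000000e+00,
         1.00000000e+00]])}
{'K': array([[274.32157642,   0.        , 252.2935449 ],
       [  0.        , 274.32157642, 191.10559207],
       [  0.        ,   0.        ,   1.        ]]), 'camera_from_world': array([[ 3.60359029e-01, -9.32813392e-01, -7.38028206e-04,
        -5.24698495e+02],
       [ 8.92652121e-01,  3.45073600e-01, -2.89993794e-01,
         3.64371753e+01],
       [ 2.70764769e-01,  1.03843080e-01,  9.57028241e-01,
        -3.78158347e+02],
       [ 0.00000000e+00,  0.00000000e+00,  0.00000000e+00,
         1.00000000e+00]])}
```

View pics/scene0.png

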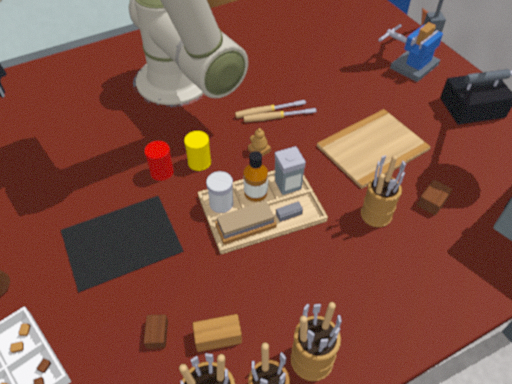

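```bash
python3 -c "
import cv2
a=cv2.imread('pics/top0.png');cv2.imwrite('pics/top0b.png',cv2.resize(a,(800,600),interpolation=cv2.INTER_CUBIC))"
```

```text
(no output)
```

View pics/top0b.png

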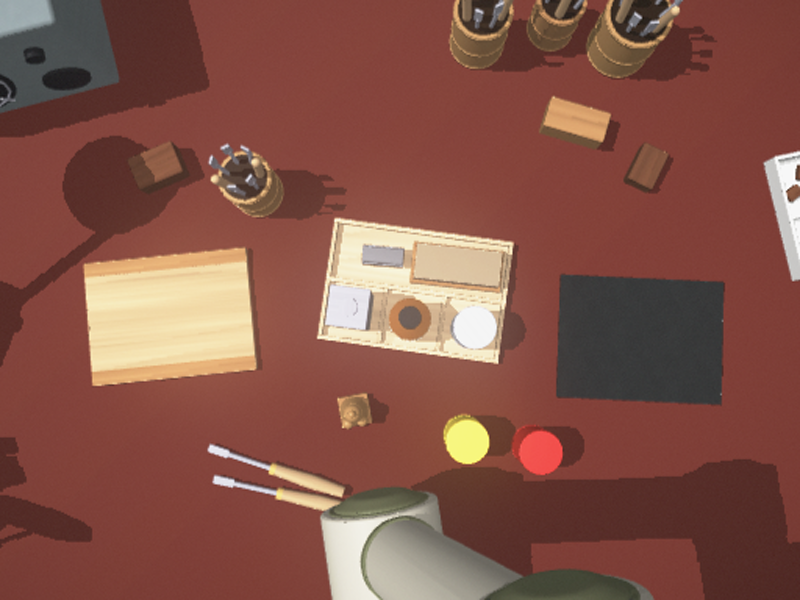

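The scene view shows the rack in the middle, the mat to its right as seen by the robot, the board to its left, and the carving in front. In the enlarged top view the square tin is at (348,306), bottle at (410,318), clear tin at (474,327), slip stone at (382,256) and bench stone at (459,267).

The round-tin candidates are silver (474,327), yellow (466,440) and red (541,452). The silver one is plain metal and stands in the rack, so it is the one meant. I'll confirm it in a crop.

```bash
cat > h.py <<'E'
import numpy as np,cv2
from rig import status,capture,camera_info
def cloud(name,cap=None,ci=None):
    ci=ci or camera_info(name); p,d=cap or capture(name)
    K=ci["K"];T=np.linalg.inv(ci["camera_from_world"])
    v,u=np.mgrid[:384,:512]; d=d.astype(float)
    c=np.stack([(u-K[0,2])/K[0,0]*d,-(v-K[1,2])/K[1,1]*d,-d,np.ones_like(d)],-1)
    w=(c@T.T)[...,:3]; w[d==0]=np.nan
    return w,p
def ray(ci,u,v,z):
    K=ci["K"];T=np.linalg.inv(ci["camera_from_world"])
    r=T[:3,:3]@np.array([(u-K[0,2])/K[0,0],-(v-K[1,2])/K[1,1],-1]);o=T[:3,3]
    return o+r*(z-o[2])/r[2]
def rect(pts):
    (c,s,a)=cv2.minAreaRect(pts[:,:2].astype(np.float32)); return np.round(c,1),np.round(s,1),round(a,1)
E
python3 - <<'E'
from h import *
import cv2
ci=camera_info("top")
# 800px corner readings
for nm,z,pts in [("rack",18,[(337,219),(514,242),(498,362),(318,339)]),("board",12,[(84,264),(246,248),(256,370),(93,385)]),("mat",4,[(560,275),(724,282),(721,404),(557,397)])]:
    w=np.array([ray(ci,u*.64,v*.64,z)[:2] for u,v in pts]); print(nm,np.round(w.mean(0),1),np.round(w,0).tolist())
    print('  edges',[ (round(float(np.hypot(*e)),1),round(float(np.degrees(np.arctan2(e[1],e[0]))),1)) for e in np.diff(np.vstack([w,w[:1]]),axis=0)])
boxes={"square":(325,285,372,330),"bottle":(388,297,432,342),"round":(450,302,500,352),"slip":(360,243,405,270),"bench":(412,240,507,292),"carv":(335,390,375,430),"pot":(205,140,290,220)}
for n in("top","scene"):
    d=np.load(f"pics/{n}0.npy");p=cv2.imread(f"pics/{n}0.png")[:,:,::-1]
    w,_=cloud(n,(p,d))
    if n=="top": wt=w
    for k,(a,b,c,e) in boxes.items():
        if n=="top": q=w[int(b*.64):int(e*.64),int(a*.64):int(c*.64)].reshape(-1,3)
        else:
            c0=cen[k]; q=w.reshape(-1,3); q=q[np.hypot(q[:,0]-c0[0],q[:,1]-c0[1])<(72 if k=="bench" else 42)]
        q=q[~np.isnan(q).any(1)]; zt=np.percentile(q[:,2],97) if k!="pot" else 200
        if n=="top":
            if k=="slip":zt=31
            t=q[abs(q[:,2]-zt)<6]; cen=globals().setdefault("cen",{}) 
            if len(t)==0:print(k,zt);cen[k]=np.nanmean(q,0)[:2];continue
            cen[k]=np.array(rect(t)[0])
        else:
            zt={"square":110,"bottle":141,"round":90,"slip":31,"bench":49,"carv":78,"pot":105}[k]; t=q[abs(q[:,2]-zt)<8]
            if len(t)<4: print(n,k,"none");continue
        print(n,k,"z",round(np.median(t[:,2]),1),rect(t),np.round(t[:,:2].mean(0),1),len(t))
a=cv2.imread('pics/top0.png')[130:240,195:345];b=cv2.imread('pics/scene0.png')[140:255,140:335]
cv2.imwrite('pics/c1.png',np.vstack([cv2.resize(a,(480,300)),cv2.resize(b,(480,300))]))
E
```

```text
rack [558.5  -8.5] [[664.0, 107.0], [628.0, -151.0], [454.0, -125.0], [489.0, 135.0]]
  edges [(260.6, -98.0), (176.1, 171.5), (262.3, 82.3), (177.2, -9.0)]
board [523.5 352.1] [[601.0, 479.0], [623.0, 241.0], [445.0, 226.0], [425.0, 462.0]]
  edges [(238.7, -84.8), (179.1, -175.0), (237.6, 94.8), (177.5, 5.3)]
mat [ 485.  -335.3] [[580.0, -220.0], [568.0, -460.0], [390.0, -450.0], [402.0, -212.0]]
  edges [(240.8, -92.9), (178.3, 176.6), (238.3, 87.1), (178.5, -2.6)]
top square z 109.3 (array([530.4,  84.8]), array([54.7, 54.7]), 82.4) [530.3  85.1] 628
top bottle z 141.4 (array([514.2,   2.5]), array([28.2, 28.2]), 0.1) [514.4   2.6] 167
top round z 90.5 (array([502. , -85.3]), array([57.4, 57.2]), 89.9) [502.6 -85.2] 561
top slip z 30.9 (array([608.9,  41. ]), array([59.9, 28. ]), 84.5) [608.6  40.7] 314
top bench z 49.9 (array([592.2, -66.1]), array([121.9,  50.3]), 83.2) [592.5 -66.6] 1105
top carv z 70.7 (array([385.5,  83.5]), array([19.6, 19.3]), 56.6) [386.4  83. ] 72
pot 200
scene square z 107.5 (array([530. ,  83.7]), array([55.7, 58.7]), 84.2) [531.2  82.4] 444
scene bottle z 139.5 (array([513.9,   1. ]), array([27. , 27.6]), 61.4) [5.15e+02 4.00e-01] 119
scene round z 88.9 (array([501.7, -86.8]), array([57.6, 60. ]), 87.8) [503.3 -87.6] 430
scene slip z 29.2 (array([607.4,  39.5]), array([59.9, 31. ]), 85.2) [609.8  38.3] 263
scene bench z 48.0 (array([571.1, -64.5]), array([122.1,  94.2]), 83.0) [590.  -68.8] 1077
scene carv z 74.7 (array([386.8,  80.6]), array([10.5,  8.7]), 18.0) [386.7  79.6] 15
scene pot z 104.6 (array([710. , 225.3]), array([65.7, 66.8]), 79.3) [717.4 219.7] 391
```

View pics/c1.png

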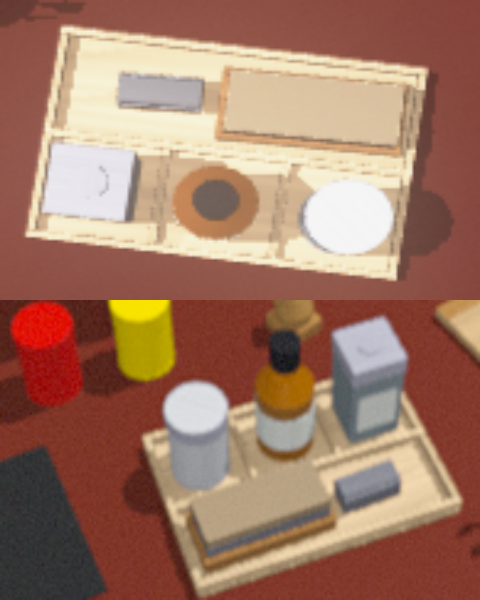

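The crop confirms it: the silver tin sits in the bay at crop pixel (348,215), and the red and yellow look-alikes stand outside the rack. The two views agree within 2 mm on positions and tops (square 108, bottle 141, round 90, slip 30, bench 49). A single tool yaw, with y along rack x at -8°, suits every grasp.

```bash
cat > to.py <<'E'
# usage: to.py x y graspz [yaw_deg_of_tool_y]; prints remaining shift (units of 0.1 m, tool axes) and turn (units of 45 deg)
import sys,numpy as np
from rig import status
from scipy.spatial.transform import Rotation as R
a=list(map(float,sys.argv[1:])); s=status.sense(); q=s["ee_rot"]; r=R.from_quat([q[1],q[2],q[3],q[0]])
M=r.as_matrix(); y=np.radians(a[3] if len(a)>3 else -8.0)
t=np.array([[-np.sin(y),np.cos(y),0],[np.cos(y),np.sin(y),0],[0,0,-1]]).T
d=np.array([a[0],a[1],a[2]+155])-s["eef_pos"]
print("t",round(s["time_s"],2),"shift",np.round(M.T@d/100,3),"turn",np.round(R.from_matrix(M.T@t).as_rotvec()/(np.pi/4),3),"F",np.round(s["force"],1),"w",round(s["grip_width"],3),"gf",round(s["grip_force"],1))
E
python3 -m crank '[[0,0,0,0,0,-0.19,0],[0,0,0,0,0,-0.38,0],[0,0,0,0,0,-0.57,0],[0,0,0,0,0,-0.676,0],[0,0,0,0,0,-0.676,0]]' 30
python3 -m crank '[[0,0,0,0,0,-0.19,0],[0,0,0,0,0,-0.38,0],[0,0,0,0,0,-0.57,0],[0,0,0,0,0,-0.676,0],[0,0,0,0,0,-0.676,0],[0,0,0,0,0,-0.676,0]]'
python3 to.py 530.2 84.3 250
```

```text
time_s: 0.6
eef_pos: [189.2, -489.7, 404.4]
ee_rot: [-0.0, 0.9, 0.435, 0.0]
force: [0.8, 0.4, -0.3]
grip_width: 0.998
grip_force: 0.0
time_s: 1.2
eef_pos: [189.3, -489.7, 404.6]
ee_rot: [-0.0, 0.756, 0.654, 0.0]
force: [0.1, -0.3, 0.8]
grip_width: 1.0
grip_force: 0.0
t 1.2 shift [ 6.170e+00  2.551e+00 -2.000e-03] turn [-0.    -0.    -0.005] F [ 0.1 -0.3  0.8] w 1.0 gf 0.0
```

```bash

python3 -m crank '[[0.4,0.166,0,0,0,0,0],[0.8,0.33,0,0,0,0,0],[1,0.41,0,0,0,0,0]]' >/dev/null
python3 -m crank '[[0.4,0.166,0,0,0,0,0],[0.8,0.33,0,0,0,0,0],[1,0.41,0,0,0,0,0]]' >/dev/null
python3 -m crank '[[0.4,0.166,0,0,0,0,0],[0.8,0.33,0,0,0,0,0],[1,0.41,0,0,0,0,0]]' >/dev/null
python3 -m crank '[[0.4,0.166,0,0,0,0,0],[0.8,0.33,0,0,0,0,0],[1,0.41,0,0,0,0,0]]' >/dev/null
python3 -m crank '[[0.4,0.166,0,0,0,0,0],[0.8,0.33,0,0,0,0,0],[1,0.41,0,0,0,0,0],[1,0.41,0,0,0,0,0]]' 
python3 to.py 530.2 84.3 250
python3 - <<'E'
from h import *
s=status.sense();w,p=cloud("wrist"); cv2.imwrite("pics/w1.png",p[:,:,::-1])
q=w.reshape(-1,3);q=q[~np.isnan(q).any(1)]
for k,c,zl,zh,r in [("square",(530,84),103,112,45),("bottle",(514,2),136,146,25),("round",(502,-86),86,95,40),("bench",(591,-67),44,54,90),("slip",(608,40),26,36,40)]:
    t=q[(np.hypot(q[:,0]-c[0],q[:,1]-c[1])<r)&(q[:,2]>zl)&(q[:,2]<zh)]
    if len(t)>5: print(k,np.round(np.median(t[:,2]),1),rect(t),len(t))
E
```

```text
time_s: 2.8
eef_pos: [462.8, -21.3, 404.5]
ee_rot: [-0.0, 0.755, 0.656, 0.0]
force: [-0.2, -0.2, -0.9]
grip_width: 1.0
grip_force: 0.0
t 2.8 shift [ 1.14   0.521 -0.004] turn [-0. -0.  0.] F [-0.2 -0.2 -0.9] w 1.0 gf 0.0
square 107.4 (array([529.5,  85.5]), array([55.4, 55.3]), 82.4) 4206
bottle 139.7 (array([513.1,   3.2]), array([29.2, 28.9]), 14.9) 919
round 88.8 (array([501.7, -84.7]), array([57.9, 58. ]), 84.3) 1939
bench 47.9 (array([559.2, -61.9]), array([122.2, 115.3]), 83.2) 3912
slip 29.7 (array([607.6,  41.2]), array([59.8, 27.9]), 83.9) 1075
```

View pics/w1.png

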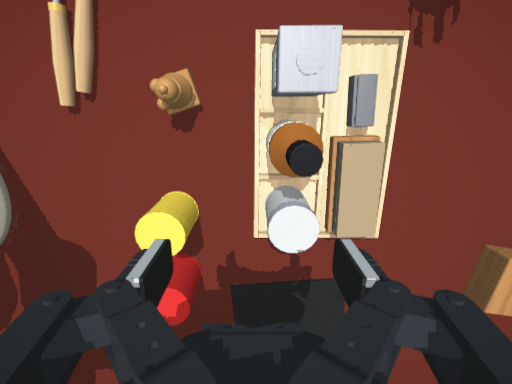

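The wrist view shows the square tin (308,60), bottle (305,157), silver tin (293,222) and stones (362,100) and (358,188). It gives the same positions as the other two views. Now to grasp the square tin.

```bash

python3 -m crank '[[0.4,0.18,0,0,0,0,0],[0.8,0.36,0,0,0,0,0],[1,0.52,0,0,0,0,0],[1,0.52,0,0,0,0,0]]' >/dev/null
python3 -m crank '[[0.145,0,0.2,0,0,0,0],[0.145,0,0.6,0,0,0,0],[0.145,0,0.8,0,0,0,0],[0.145,0,0.8,0,0,0,0]]' 
python3 to.py 530 84.7 80
```

```text
time_s: 3.65
eef_pos: [528.8, 81.5, 322.4]
ee_rot: [-0.002, 0.756, 0.655, -0.002]
force: [0.3, 0.0, 0.7]
grip_width: 0.996
grip_force: 0.0
t 3.65 shift [0.034 0.013 0.874] turn [-0.007  0.001 -0.004] F [0.3 0.  0.7] w 0.996 gf 0.0
```

```bash

python3 -m crank '[[0.03,0.01,0.2,0,0,0,0],[0.03,0.01,0.5,0,0,0,0],[0.03,0.01,0.75,0,0,0,0],[0.03,0.01,0.87,0,0,0,0],[0.03,0.01,0.87,0,0,0,0],[0.03,0.01,0.87,0,0,0,0]]'  >/dev/null
python3 to.py 530 84.7 80
python3 -m crank '[[0,0,0,0,0,0,0.6],[0,0,0,0,0,0,0.6],[0,0,0,0,0,0,0.6],[0,0,0,0,0,0,0.6],[0,0,0,0,0,0,0.6],[0,0,0,0,0,0,0.6],[0,0,0,0,0,0,0.6],[0,0,0,0,0,0,0.6],[0,0,0,0,0,0,0.6],[0,0,0,0,0,0,0.6]]' 35
python3 to.py 530 84.7 80
```

```text
t 4.25 shift [-0.008 -0.013  0.042] turn [ 0.003 -0.    -0.002] F [ 0.3 -0.1 -1.1] w 1.0 gf 0.0
time_s: 5.25
eef_pos: [531.0, 85.8, 238.7]
ee_rot: [0.0, 0.755, 0.656, 0.0]
force: [-3.7, -0.2, 6.4]
grip_width: 0.63
grip_force: 38.3
t 5.25 shift [-0.012 -0.008  0.037] turn [ 0.001 -0.    -0.   ] F [-3.7 -0.2  6.4] w 0.63 gf 38.3
```

```bash

python3 -m crank '[[0,0,-0.1,0,0,0,0.6],[0,0,-0.3,0,0,0,0.6],[0,0,-0.5,0,0,0,0.6],[0,0,-0.5,0,0,0,0.6]]' |tail -2
python3 -m crank '[[0.15,-0.03,0,0,0,0,0.6],[0.4,-0.07,0,0,0,0,0.6],[0.7,-0.12,0,0,0,0,0.6],[1,-0.18,0,0,0,0,0.6]]' >/dev/null
python3 -m crank '[[0.3,-0.05,0,0,0,0,0.6],[0.6,-0.11,0,0,0,0,0.6],[0.9,-0.16,0,0,0,0,0.6],[1,-0.18,0,0,0,0,0.6]]' >/dev/null
python3 -m crank '[[0.3,-0.05,0,0,0,0,0.6],[0.6,-0.11,0,0,0,0,0.6],[0.9,-0.16,0,0,0,0,0.6],[1,-0.18,0,0,0,0,0.6]]' >/dev/null
python3 -m crank '[[0.2,-0.04,0,0,0,0,0.6],[0.33,-0.06,0,0,0,0,0.6],[0.37,-0.06,0,0,0,0,0.6],[0.37,-0.06,0,0,0,0,0.6],[0.37,-0.06,0,0,0,0,0.6]]' 
python3 to.py 517 427 84
```

```text
grip_width: 0.63
grip_force: 38.2
time_s: 7.35
eef_pos: [518.8, 427.0, 287.4]
ee_rot: [0.0, 0.755, 0.656, -0.0]
force: [0.1, 0.5, -3.1]
grip_width: 0.635
grip_force: 38.1
t 7.35 shift [-0.002 -0.018  0.484] turn [-0.001  0.001 -0.002] F [ 0.1  0.5 -3.1] w 0.635 gf 38.1
```

```bash

python3 -m crank '[[0,0,0.2,0,0,0,0.6],[0,0,0.35,0,0,0,0.6],[0,0,0.39,0,0,0,0.6],[0,0,0.41,0,0,0,0.6],[0,0,0.42,0,0,0,0.6],[0,0,0.42,0,0,0,0.6]]' 
python3 -m crank '[[0,0,0.01,0,0,0,0.6],[0,0,0.01,0,0,0,0.6]]' 
```

```text
time_s: 7.95
eef_pos: [518.7, 427.8, 246.3]
ee_rot: [0.0, 0.755, 0.656, 0.0]
force: [0.4, -0.6, -3.9]
grip_width: 0.631
grip_force: 38.1
time_s: 8.15
eef_pos: [518.6, 427.8, 244.9]
ee_rot: [0.0, 0.755, 0.656, 0.0]
force: [-0.1, -0.1, -3.5]
grip_width: 0.634
grip_force: 38.1
```

```bash

python3 -m crank '[[0,0,0.01,0,0,0,0.6],[0,0,0.01,0,0,0,0.6]]' |grep -E "pos|force" 
python3 -m crank '[[0,0,0.01,0,0,0,0.6],[0,0,0.01,0,0,0,0.6]]' |grep -E "pos|force" 
```

```text
eef_pos: [518.6, 427.9, 244.8]
force: [-2.8, -1.1, 5.1]
grip_force: 38.4
eef_pos: [518.5, 428.0, 244.7]
force: [-6.6, -3.1, 11.7]
grip_force: 38.8
```

```bash

python3 -m crank '[[0,0,0,0,0,0,0.2],[0,0,0,0,0,0,0],[0,0,0,0,0,0,0],[0,0,0,0,0,0,0],[0,0,-0.1,0,0,0,0],[0,0,-0.5,0,0,0,0],[0,0,-0.9,0,0,0,0],[0,0,-1,0,0,0,0],[0,0,-1,0,0,0,0]]' >/dev/null
python3 -m crank '[[-0.4,0.05,0,0,0,0,0],[-0.8,0.1,0,0,0,0,0],[-1,0.13,0,0,0,0,0]]' >/dev/null
python3 -m crank '[[-0.4,0.05,0,0,0,0,0],[-0.8,0.1,0,0,0,0,0],[-1,0.13,0,0,0,0,0]]' >/dev/null
python3 -m crank '[[-0.4,0.05,0,0,0,0,0],[-0.8,0.1,0,0,0,0,0],[-1,0.13,0,0,0,0,0]]' >/dev/null
python3 -m crank '[[-0.4,0.05,0,0,0,0,0],[-0.8,0.1,0,0,0,0,0],[-1,0.13,0,0,0,0,0],[-1,0.13,0,0,0,0,0],[-1,0.13,0,0,0,0,0]]'
python3 to.py 513.7 2.2 128
python3 - <<'E'
from h import *
w,p=cloud("top"); q=w.reshape(-1,3)
t=q[(np.hypot(q[:,0]-518,q[:,1]-428)<50)&(q[:,2]>100)]
print(rect(t),np.median(t[:,2]),len(t))
E
```

```text
time_s: 10.85
eef_pos: [514.1, 24.7, 341.8]
ee_rot: [-0.001, 0.755, 0.656, -0.0]
force: [-0.8, 0.3, 0.3]
grip_width: 0.998
grip_force: 0.0
t 10.85 shift [-0.223  0.029  0.588] turn [-0.002 -0.    -0.001] F [-0.8  0.3  0.3] w 0.998 gf 0.0
(array([518.3, 426.1]), array([56.7, 55. ]), 82.5) 114.88406006826688 763
```

```bash

python3 -m crank '[[-0.22,0.03,0,0,0,0,0],[-0.22,0.03,0,0,0,0,0],[-0.22,0.03,0.3,0,0,0,0],[-0.22,0.03,0.5,0,0,0,0],[-0.22,0.03,0.57,0,0,0,0],[-0.22,0.03,0.57,0,0,0,0],[-0.22,0.03,0.57,0,0,0,0]]' >/dev/null
python3 to.py 513.7 2.2 128
python3 -m crank '[[0,0,0,0,0,0,0.9],[0,0,0,0,0,0,0.9],[0,0,0,0,0,0,0.9],[0,0,0,0,0,0,0.9],[0,0,0,0,0,0,0.9],[0,0,0,0,0,0,0.9],[0,0,0,0,0,0,0.9],[0,0,0,0,0,0,0.9],[0,0,0,0,0,0,0.9],[0,0,0,0,0,0,0.9]]' 40
python3 to.py 513.7 2.2 128
```

```text
t 11.6 shift [-0.006 -0.006  0.035] turn [0.002 0.    0.   ] F [0.7 0.1 0.3] w 1.003 gf 0.0
time_s: 12.6
eef_pos: [514.1, 2.2, 286.0]
ee_rot: [0.0, 0.755, 0.656, -0.0]
force: [-2.6, -0.0, 5.6]
grip_width: 0.336
grip_force: 39.2
t 12.6 shift [-0.001 -0.004  0.03 ] turn [-0.     0.    -0.001] F [-2.6 -0.   5.6] w 0.336 gf 39.2
```

```bash

python3 -m crank '[[0,0,-0.1,0,0,0,0.9],[0,0,-0.3,0,0,0,0.9],[0,0,-0.5,0,0,0,0.9],[0,0,-0.6,0,0,0,0.9],[0,0,-0.6,0,0,0,0.9]]' |tail -2
python3 -m crank '[[0.1,-0.01,0,0,0,0,0.9],[0.3,-0.03,0,0,0,0,0.9],[0.5,-0.06,0,0,0,0,0.9],[0.75,-0.08,0,0,0,0,0.9],[1,-0.11,0,0,0,0,0.9]]' >/dev/null
python3 -m crank '[[0.25,-0.03,0,0,0,0,0.9],[0.5,-0.06,0,0,0,0,0.9],[0.75,-0.08,0,0,0,0,0.9],[1,-0.11,0,0,0,0,0.9]]' >/dev/null
python3 -m crank '[[0.25,-0.03,0,0,0,0,0.9],[0.5,-0.06,0,0,0,0,0.9],[0.75,-0.08,0,0,0,0,0.9],[1,-0.11,0,0,0,0,0.9]]' >/dev/null
python3 -m crank '[[0.2,-0.03,0,0,0,0,0.9],[0.35,-0.05,0,0,0,0,0.9],[0.43,-0.06,0,0,0,0,0.9],[0.47,-0.06,0,0,0,0,0.9],[0.47,-0.06,0,0,0,0,0.9],[0.47,-0.06,0,0,0,0,0.9]]' 
python3 to.py 523.5 352 137
```

```text
grip_width: 0.337
grip_force: 40.0
time_s: 15.0
eef_pos: [524.2, 350.7, 345.6]
ee_rot: [0.0, 0.755, 0.656, -0.0]
force: [1.3, -0.7, -2.3]
grip_width: 0.342
grip_force: 40.0
t 15.0 shift [ 0.012 -0.008  0.536] turn [-0.     0.    -0.001] F [ 1.3 -0.7 -2.3] w 0.342 gf 40.0
```

Target TCP z on the board is 292.0, so go down about 53 mm, gently at the end.

```bash

python3 -m crank '[[0,0,0.2,0,0,0,0.9],[0,0,0.4,0,0,0,0.9],[0,0,0.48,0,0,0,0.9],[0,0,0.52,0,0,0,0.9],[0,0,0.52,0,0,0,0.9],[0,0,0.52,0,0,0,0.9]]' |grep -E "pos|force" 
python3 -m crank '[[0,0,0.01,0,0,0,0.9],[0,0,0.015,0,0,0,0.9],[0,0,0.015,0,0,0,0.9]]' |grep -E "pos|force" 
```

```text
eef_pos: [524.2, 351.2, 294.7]
force: [-0.5, 0.1, -2.5]
grip_force: 39.9
eef_pos: [524.0, 351.3, 292.4]
force: [-0.2, -0.9, -2.2]
grip_force: 39.9
```

```bash

python3 -m crank '[[0,0,0.01,0,0,0,0.9],[0,0,0.01,0,0,0,0.9]]' |grep -E "pos|force" 
python3 -m crank '[[0,0,0.005,0,0,0,0.9],[0,0,0.005,0,0,0,0.9]]' |grep -E "pos|force" 
```

```text
eef_pos: [524.0, 351.4, 292.0]
force: [-1.4, -0.8, 4.3]
grip_force: 40.6
eef_pos: [524.0, 351.5, 292.0]
force: [-3.8, -0.1, 8.8]
grip_force: 41.1
```

```bash

python3 -m crank '[[0,0,0,0,0,0,0.6],[0,0,0,0,0,0,0.2],[0,0,0,0,0,0,0],[0,0,0,0,0,0,0],[0,0,0,0,0,0,0],[0,0,-0.1,0,0,0,0],[0,0,-0.4,0,0,0,0],[0,0,-0.55,0,0,0,0],[0,0,-0.55,0,0,0,0]]' >/dev/null
python3 -m crank '[[-0.4,0.04,0,0,0,0,0],[-0.8,0.07,0,0,0,0,0],[-1,0.09,0,0,0,0,0]]' >/dev/null
python3 -m crank '[[-0.4,0.04,0,0,0,0,0],[-0.8,0.07,0,0,0,0,0],[-1,0.09,0,0,0,0,0]]' >/dev/null
python3 -m crank '[[-0.4,0.04,0,0,0,0,0],[-0.8,0.07,0,0,0,0,0],[-1,0.09,0,0,0,0,0]]' >/dev/null
python3 -m crank '[[-0.4,0.04,0,0,0,0,0],[-0.8,0.07,0,0,0,0,0],[-1,0.09,0,0,0,0,0]]' >/dev/null
python3 -m crank '[[-0.3,0.02,0.3,0,0,0,0],[-0.36,0.03,0.5,0,0,0,0],[-0.36,0.03,0.5,0,0,0,0],[-0.36,0.03,0.5,0,0,0,0]]'
python3 to.py 502 -85.7 70
python3 - <<'E'
from h import *
w,p=cloud("top"); q=w.reshape(-1,3)
t=q[(np.hypot(q[:,0]-524,q[:,1]-352)<30)&(q[:,2]>132)]
print(rect(t),np.median(t[:,2]),len(t))
E
```

```text
time_s: 18.8
eef_pos: [501.8, -85.6, 295.9]
ee_rot: [-0.0, 0.755, 0.656, -0.0]
force: [-0.8, -0.9, -0.1]
grip_width: 1.001
grip_force: 0.0
t 18.8 shift [-0.001  0.003  0.709] turn [-0.001 -0.    -0.001] F [-0.8 -0.9 -0.1] w 1.001 gf 0.0
(array([525.1, 351. ]), array([29.3, 29. ]), 27.6) 147.0751237875479 203
```

```bash

python3 -m crank '[[0,0,0.2,0,0,0,0],[0,0,0.5,0,0,0,0],[0,0,0.65,0,0,0,0],[0,0,0.69,0,0,0,0],[0,0,0.7,0,0,0,0],[0,0,0.7,0,0,0,0]]' |grep -E "pos|force"
python3 -m crank '[[0,0,0,0,0,0,0.6],[0,0,0,0,0,0,0.6],[0,0,0,0,0,0,0.6],[0,0,0,0,0,0,0.6],[0,0,0,0,0,0,0.6],[0,0,0,0,0,0,0.6],[0,0,0,0,0,0,0.6],[0,0,0,0,0,0,0.6],[0,0,0,0,0,0,0.6]]' 40
python3 to.py 502 -85.7 70
```

```text
eef_pos: [502.1, -85.7, 226.9]
force: [0.4, 0.3, -0.0]
grip_force: 0.0
time_s: 20.35
eef_pos: [501.8, -85.9, 226.6]
ee_rot: [0.0, 0.755, 0.656, 0.0]
force: [-2.7, 0.3, 6.9]
grip_width: 0.668
grip_force: 41.7
t 20.35 shift [0.002 0.001 0.016] turn [ 0.001  0.    -0.001] F [-2.7  0.3  6.9] w 0.668 gf 41.7
```

```bash

python3 -m crank '[[0,0,-0.1,0,0,0,0.6],[0,0,-0.3,0,0,0,0.6],[0,0,-0.5,0,0,0,0.6],[0,0,-0.5,0,0,0,0.6]]' |tail -2
python3 -m crank '[[0.15,-0.01,0,0,0,0,0.6],[0.4,-0.02,0,0,0,0,0.6],[0.7,-0.04,0,0,0,0,0.6],[1,-0.06,0,0,0,0,0.6]]' >/dev/null
python3 -m crank '[[0.3,-0.02,0,0,0,0,0.6],[0.6,-0.04,0,0,0,0,0.6],[0.9,-0.06,0,0,0,0,0.6],[1,-0.06,0,0,0,0,0.6]]' >/dev/null
python3 -m crank '[[0.3,-0.02,0,0,0,0,0.6],[0.6,-0.04,0,0,0,0,0.6],[0.9,-0.06,0,0,0,0,0.6],[1,-0.06,0,0,0,0,0.6]]' >/dev/null
python3 -m crank '[[0.3,-0.02,0,0,0,0,0.6],[0.5,-0.04,0,0,0,0,0.6],[0.6,-0.045,0,0,0,0,0.6],[0.63,-0.045,0,0,0,0,0.6],[0.63,-0.045,0.2,0,0,0,0.6],[0.63,-0.045,0.38,0,0,0,0.6],[0.63,-0.045,0.4,0,0,0,0.6],[0.63,-0.045,0.4,0,0,0,0.6]]' 
python3 to.py 530 277 77.6
```

```text
grip_width: 0.667
grip_force: 43.1
time_s: 22.75
eef_pos: [530.4, 275.9, 235.7]
ee_rot: [-0.0, 0.755, 0.656, -0.0]
force: [-0.1, -0.0, -1.9]
grip_width: 0.667
grip_force: 43.2
t 22.75 shift [ 0.01  -0.005  0.031] turn [-0.001  0.001 -0.002] F [-0.1 -0.  -1.9] w 0.667 gf 43.2
```

```bash

python3 -m crank '[[0,0,0.02,0,0,0,0.6],[0,0,0.02,0,0,0,0.6],[0,0,0.03,0,0,0,0.6],[0,0,0.03,0,0,0,0.6]]' |grep -E "pos|force" 
python3 -m crank '[[0,0,0.005,0,0,0,0.6],[0,0,0.005,0,0,0,0.6]]' |grep -E "pos|force" 
```

```text
eef_pos: [530.2, 276.7, 232.9]
force: [-0.1, 0.4, -2.4]
grip_force: 43.2
eef_pos: [530.2, 276.8, 232.7]
force: [-1.8, 0.6, 3.0]
grip_force: 43.6
```

```bash

python3 -m crank '[[0,0,0,0,0,0,0.2],[0,0,0,0,0,0,0],[0,0,0,0,0,0,0],[0,0,0,0,0,0,0],[0,0,-0.1,0,0,0,0],[0,0,-0.5,0,0,0,0],[0,0,-0.8,0,0,0,0],[0,0,-0.8,0,0,0,0]]' >/dev/null
python3 -m crank '[[-0.4,0.15,0,0,0,0,0],[-0.8,0.3,0,0,0,0,0],[-1,0.4,0,0,0,0,0]]' >/dev/null
python3 -m crank '[[-0.4,0.15,0,0,0,0,0],[-0.8,0.3,0,0,0,0,0],[-1,0.4,0,0,0,0,0]]' >/dev/null
python3 -m crank '[[-0.4,0.15,0,0,0,0,0],[-0.64,0.28,0,0,0,0,0],[-0.64,0.28,0,0,0,0,0],[-0.64,0.28,0,0,0,0,0]]'
python3 - <<'E'
from h import *
cv2.imwrite("pics/top2.png",cv2.resize(cloud("top")[1][100:300,40:480,::-1],(792,360)))
for n in ("top","scene","wrist"):
  w,p=cloud(n); q=w.reshape(-1,3)
  for k,c,r,zl,zh in [("sq",(518,427),45,106,120),("rd",(530,277),45,88,104),("bench",(591,-67),90,42,55),("slip",(608,40),42,25,36)]:
    t=q[(np.hypot(q[:,0]-c[0],q[:,1]-c[1])<r)&(q[:,2]>zl)&(q[:,2]<zh)]
    if len(t)>20:print(n,k,rect(t),round(np.median(t[:,2]),1),len(t))
E
```

```text
time_s: 25.15
eef_pos: [600.1, 0.1, 311.8]
ee_rot: [-0.0, 0.755, 0.656, -0.0]
force: [-0.0, 0.5, 0.8]
grip_width: 1.0
grip_force: 0.0
top sq (array([518.3, 426.3]), array([56.3, 54.8]), 82.2) 115.0 727
top rd (array([532.2, 276. ]), array([57.5, 57.5]), 89.4) 96.3 624
top bench (array([591.4, -71.4]), array([111.1,  50.7]), 83.7) 49.5 590
top slip (array([602.8,  48.2]), array([45.3, 15.9]), 80.9) 30.5 113
scene sq (array([517.5, 425.5]), array([58.2, 58.6]), 80.6) 113.2 369
scene rd (array([531.8, 277.5]), array([63.8, 61.5]), 53.8) 94.8 357
scene bench (array([590.8, -66.9]), array([123.1,  53.3]), 83.1) 48.0 1028
scene slip (array([608.1,  39.4]), array([59. , 29.7]), 84.4) 29.2 235
wrist bench (array([591.4, -65.7]), array([123.,  50.]), 83.1) 47.7 5908
wrist slip (array([608.1,  41.2]), array([60.3, 27.9]), 84.6) 29.5 1905
```

View pics/top2.png

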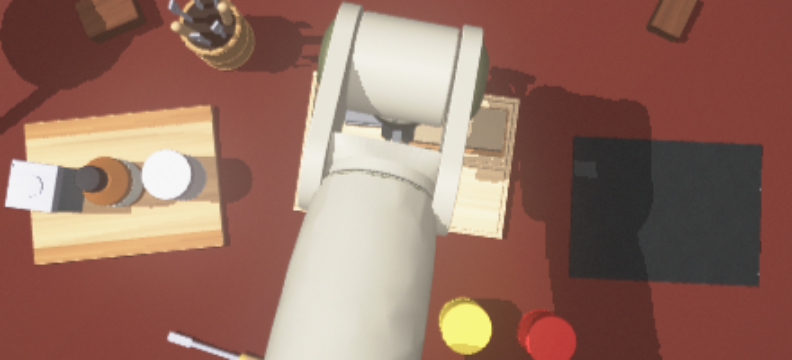

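```bash
python3 to.py 591.3 -66.3 46 -6.9
python3 -m crank '[[-0.4,0,0.2,0,0,-0.024,0],[-0.67,0.006,0.5,0,0,-0.024,0],[-0.67,0.006,0.8,0,0,-0.024,0],[-0.67,0.006,0.8,0,0,-0.024,0],[-0.67,0.006,0.8,0,0,-0.024,0]]' | grep -E "pos|force"
python3 to.py 591.3 -66.3 46 -6.9
```

```text
t 25.35 shift [-0.681  0.008  1.112] turn [-0.    -0.    -0.023] F [ 0.3  0.1 -0.3] w 1.0 gf 0.0
eef_pos: [591.7, -65.5, 233.0]
force: [-0.3, 0.1, 0.3]
grip_force: 0.0
t 25.85 shift [-0.009 -0.003  0.32 ] turn [ 0. -0.  0.] F [-0.3  0.1  0.3] w 1.0 gf 0.0
```

```bash

python3 -m crank '[[-0.01,0,0.2,0,0,0,0],[-0.01,0,0.3,0,0,0,0],[-0.01,0,0.32,0,0,0,0],[-0.01,0,0.32,0,0,0,0]]' |grep -E "pos|force"
python3 -m crank '[[-0.01,0,0,0,0,0,0.65],[-0.01,0,0,0,0,0,0.65],[-0.01,0,0,0,0,0,0.65],[-0.01,0,0,0,0,0,0.65],[-0.01,0,0,0,0,0,0.65],[-0.01,0,0,0,0,0,0.65],[-0.01,0,0,0,0,0,0.65],[-0.01,0,0,0,0,0,0.65],[-0.01,0,0,0,0,0,0.65],[-0.01,0,0,0,0,0,0.65]]' 60
python3 to.py 591.3 -66.3 46 -6.9
```

```text
eef_pos: [591.6, -66.9, 200.9]
force: [-0.1, -0.4, -0.8]
grip_force: 0.0
time_s: 27.25
eef_pos: [591.3, -68.3, 201.1]
ee_rot: [0.0, 0.749, 0.663, 0.0]
force: [-1.2, 0.3, 5.2]
grip_width: 0.57
grip_force: 65.2
t 27.25 shift [ 0.02  -0.003  0.001] turn [ 0.001  0.    -0.001] F [-1.2  0.3  5.2] w 0.57 gf 65.2
```

```bash

python3 -m crank '[[0,0,-0.1,0,0,0,0.65],[0,0,-0.3,0,0,0,0.65],[0,0,-0.5,0,0,0,0.65],[0,0,-0.6,0,0,0,0.65],[0,0,-0.6,0,0,0,0.65]]' |tail -4
python3 -m crank '[[-0.15,-0.06,0,0,0,0,0.65],[-0.4,-0.16,0,0,0,0,0.65],[-0.7,-0.28,0,0,0,0,0.65],[-1,-0.4,0,0,0,0,0.65]]' >/dev/null
python3 -m crank '[[-0.3,-0.12,0,0,0,0,0.65],[-0.6,-0.24,0,0,0,0,0.65],[-0.9,-0.36,0,0,0,0,0.65],[-1,-0.4,0,0,0,0,0.65]]' >/dev/null
python3 -m crank '[[-0.3,-0.12,0,0,0,-0.09,0.65],[-0.6,-0.24,0,0,0,-0.09,0.65],[-0.75,-0.32,0,0,0,-0.09,0.65],[-0.8,-0.335,0,0,0,-0.09,0.65],[-0.8,-0.335,0,0,0,-0.09,0.65],[-0.8,-0.335,0,0,0,-0.09,0.65]]'
python3 to.py 445 -333 44 -2.9
```

```text
ee_rot: [0.001, 0.749, 0.663, 0.001]
force: [-0.4, -0.7, -4.9]
grip_width: 0.572
grip_force: 64.0
time_s: 29.15
eef_pos: [444.9, -331.7, 259.8]
ee_rot: [-0.0, 0.725, 0.689, 0.0]
force: [1.1, 0.0, -4.9]
grip_width: 0.572
grip_force: 63.9
t 29.15 shift [-0.013  0.002  0.608] turn [-0.001 -0.001  0.001] F [ 1.1  0.  -4.9] w 0.572 gf 63.9
```

```bash

python3 -m crank '[[0,0,0.2,0,0,0,0.65],[0,0,0.45,0,0,0,0.65],[0,0,0.57,0,0,0,0.65],[0,0,0.585,0,0,0,0.65],[0,0,0.59,0,0,0,0.65],[0,0,0.59,0,0,0,0.65]]' |grep -E "pos|force" 
python3 -m crank '[[0,0,0.01,0,0,0,0.65],[0,0,0.015,0,0,0,0.65],[0,0,0.015,0,0,0,0.65]]' |grep -E "pos|force" 
```

```text
eef_pos: [445.0, -332.5, 202.2]
force: [0.3, 0.1, -3.1]
grip_force: 63.7
eef_pos: [444.7, -332.5, 199.9]
force: [0.4, 0.3, -3.9]
grip_force: 63.8
```

```bash

python3 -m crank '[[0,0,0.01,0,0,0,0.65],[0,0,0.01,0,0,0,0.65]]' |grep -E "pos|force" 
python3 -m crank '[[0,0,0.01,0,0,0,0.65],[0,0,0.01,0,0,0,0.65]]' |grep -E "pos|force" 
```

```text
eef_pos: [444.7, -332.5, 199.1]
force: [-1.2, 1.1, 1.7]
grip_force: 64.4
eef_pos: [444.7, -332.5, 199.1]
force: [-4.8, 4.8, 12.1]
grip_force: 65.8
```

```bash

python3 -m crank '[[0,0,0,0,0,0,0.2],[0,0,0,0,0,0,0],[0,0,0,0,0,0,0],[0,0,0,0,0,0,0],[0,0,-0.1,0,0,0,0],[0,0,-0.5,0,0,0,0],[0,0,-0.9,0,0,0,0],[0,0,-0.9,0,0,0,0]]' |grep -E "pos|force"
python3 -m crank '[[0.4,0.15,0,0,0,0,0],[0.8,0.3,0,0,0,0,0],[1,0.38,0,0,0,0,0]]' >/dev/null
python3 -m crank '[[0.4,0.15,0,0,0,0,0],[0.8,0.3,0,0,0,0,0],[1,0.38,0,0,0,0,0]]' >/dev/null
python3 -m crank '[[0.4,0.15,0,0,0,0,0],[0.8,0.3,0,0,0,0,0],[1,0.38,0,0,0,0,0]]' >/dev/null
python3 -m crank '[[0.4,0.15,0,0,0,0.058,0.55],[0.75,0.27,0,0,0,0.058,0.55],[0.81,0.3,0,0,0,0.058,0.55],[0.81,0.3,0,0,0,0.058,0.55],[0.81,0.3,0,0,0,0.058,0.55]]'
python3 to.py 608.1 40.6 27 -5.5
python3 - <<'E'
from h import *
for n in ("top","scene","wrist"):
  w,p=cloud(n); q=w.reshape(-1,3)
  for k,c,r,zl,zh in [("bench",(445,-333),90,40,52),("slip",(608,40),42,25,36)]:
    t=q[(np.hypot(q[:,0]-c[0],q[:,1]-c[1])<r)&(q[:,2]>zl)&(q[:,2]<zh)]
    if len(t)>20:print(n,k,rect(t),round(np.median(t[:,2]),1),len(t))
cv2.imwrite("pics/w3.png",p[:,:,::-1])
E
```

```text
eef_pos: [445.3, -333.0, 293.5]
force: [1.3, -0.6, -0.9]
grip_force: 0.0
time_s: 32.65
eef_pos: [607.5, 40.0, 287.6]
ee_rot: [-0.0, 0.74, 0.672, -0.0]
force: [-0.4, -1.1, -0.1]
grip_width: 0.451
grip_force: 0.0
t 32.65 shift [0.007 0.006 1.056] turn [-0.001  0.    -0.001] F [-0.4 -1.1 -0.1] w 0.451 gf 0.0
top bench (array([ 446.7, -329.9]), array([122.3,  49.9]), 87.2) 47.3 1260
top slip (array([598. ,  42.4]), array([58.9,  9.2]), 89.7) 30.0 37
scene bench (array([ 445.1, -331.2]), array([122. ,  55.8]), 86.6) 46.2 1029
scene slip (array([608. ,  38.9]), array([59.5, 29.4]), 85.0) 29.6 237
wrist slip (array([608. ,  41.8]), array([59.9, 27.9]), 83.9) 29.5 2038
```

View pics/w3.png

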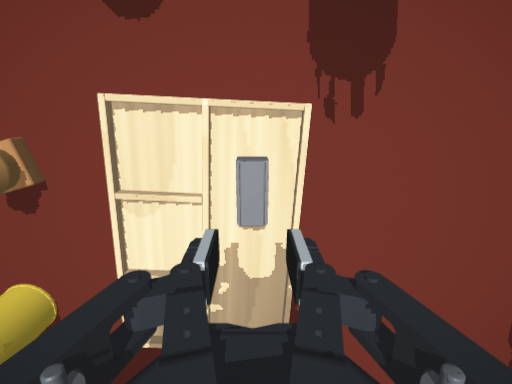

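The wrist view shows the slip stone at (252,192), centred between the trough walls (207 and 300) and between the fingers at 38 mm opening.

```bash

python3 -m crank '[[0.005,0.005,0.2,0,0,0,0.55],[0.005,0.005,0.5,0,0,0,0.55],[0.005,0.005,0.8,0,0,0,0.55],[0.005,0.005,0.95,0,0,0,0.55],[0.005,0.005,1,0,0,0,0.55],[0.005,0.005,1,0,0,0,0.55]]' |grep -E "pos|force"
python3 to.py 608.1 40.6 26 -5.5
python3 -m crank '[[0,0,0.04,0,0,0,0.55],[0,0,0.05,0,0,0,0.55],[0,0,0.05,0,0,0,0.55]]' |grep -E "pos|force"
python3 -m crank '[[0,0,0,0,0,0,0.9],[0,0,0,0,0,0,0.9],[0,0,0,0,0,0,0.9],[0,0,0,0,0,0,0.9],[0,0,0,0,0,0,0.9],[0,0,0,0,0,0,0.9]]' 35
python3 to.py 608.1 40.6 26 -5.5
```

```text
eef_pos: [608.5, 40.9, 188.0]
force: [-0.1, -0.2, 0.6]
grip_force: 0.0
t 33.4 shift [-0.003 -0.003  0.07 ] turn [ 0.     0.    -0.001] F [-0.1 -0.2  0.6] w 0.448 gf 0.0
eef_pos: [608.4, 41.2, 183.2]
force: [-1.0, 0.6, -0.0]
grip_force: 0.0
time_s: 34.3
eef_pos: [608.5, 41.2, 183.3]
ee_rot: [0.0, 0.74, 0.672, 0.0]
force: [-1.1, 0.5, 5.2]
grip_width: 0.317
grip_force: 36.1
t 34.3 shift [-0.007 -0.003  0.023] turn [ 0.001  0.    -0.   ] F [-1.1  0.5  5.2] w 0.317 gf 36.1
```

```bash

python3 -m crank '[[0,0,-0.1,0,0,0,0.9],[0,0,-0.3,0,0,0,0.9],[0,0,-0.6,0,0,0,0.9],[0,0,-0.6,0,0,0,0.9]]' |tail -2
python3 -m crank '[[-0.2,-0.02,0,0,0,0,0.9],[-0.5,-0.04,0,0,0,0,0.9],[-0.8,-0.07,0,0,0,0,0.9],[-1,-0.08,0,0,0,0,0.9]]' >/dev/null
python3 -m crank '[[-0.3,-0.02,0,0,0,0,0.9],[-0.6,-0.05,0,0,0,0,0.9],[-0.9,-0.07,0,0,0,0,0.9],[-1,-0.08,0,0,0,0,0.9]]' >/dev/null
python3 -m crank '[[-0.3,-0.02,0,0,0,0,0.9],[-0.6,-0.05,0,0,0,0,0.9],[-0.9,-0.07,0,0,0,0,0.9],[-1,-0.08,0,0,0,0,0.9]]' >/dev/null
python3 -m crank '[[-0.3,-0.02,0,0,0,-0.06,0.9],[-0.6,-0.05,0,0,0,-0.06,0.9],[-0.8,-0.07,0,0,0,-0.06,0.9],[-0.84,-0.08,0,0,0,-0.06,0.9],[-0.84,-0.08,0.2,0,0,-0.06,0.9],[-0.84,-0.08,0.45,0,0,-0.06,0.9],[-0.84,-0.08,0.57,0,0,-0.06,0.9],[-0.84,-0.08,0.59,0,0,-0.06,0.9],[-0.84,-0.08,0.59,0,0,-0.06,0.9]]'
python3 to.py 540 -338 26.3 -2.9
```

```text
grip_width: 0.317
grip_force: 35.5
time_s: 36.8
eef_pos: [540.0, -337.5, 184.2]
ee_rot: [0.0, 0.724, 0.69, 0.0]
force: [0.1, -0.1, -0.4]
grip_width: 0.316
grip_force: 35.4
t 36.8 shift [-0.005  0.001  0.029] turn [0.    0.    0.003] F [ 0.1 -0.1 -0.4] w 0.316 gf 35.4
```

```bash

python3 -m crank '[[0,0,0.01,0,0,0,0.9],[0,0,0.02,0,0,0,0.9],[0,0,0.02,0,0,0,0.9]]' |grep -E "pos|force"
python3 -m crank '[[0,0,0.01,0,0,0,0.9],[0,0,0.01,0,0,0,0.9]]' |grep -E "pos|force"
python3 -m crank '[[0,0,0.01,0,0,0,0.9],[0,0,0.01,0,0,0,0.9]]' |grep -E "pos|force"
```

```text
eef_pos: [539.6, -337.9, 182.2]
force: [0.4, 0.1, -0.1]
grip_force: 35.4
eef_pos: [539.7, -338.0, 181.3]
force: [-1.4, 0.8, 3.5]
grip_force: 35.9
eef_pos: [539.7, -338.0, 181.3]
force: [-4.3, 2.7, 12.1]
grip_force: 37.0
```

```bash

python3 -m crank '[[0,0,0,0,0,0,0.5],[0,0,0,0,0,0,0.5],[0,0,0,0,0,0,0.5],[0,0,0,0,0,0,0.5],[0,0,-0.1,0,0,0,0.5],[0,0,-0.5,0,0,0,0.5],[0,0,-0.9,0,0,0.113,0.3],[0,0,-1,0,0,0.113,0],[0,0,-1,0,0,0.113,0]]' |grep -E "pos|force"
python3 -m crank '[[0.4,-0.06,-0.2,0,0,0,0],[0.8,-0.12,-0.4,0,0,0,0],[1,-0.16,-0.6,0,0,0,0]]' >/dev/null
python3 -m crank '[[0.4,-0.06,0,0,0,0,0],[0.8,-0.12,0,0,0,0,0],[1,-0.16,0,0,0,0,0]]' >/dev/null
python3 -m crank '[[0.4,-0.06,0,0,0,0,0],[0.8,-0.12,0,0,0,0,0],[1,-0.16,0,0,0,0,0]]' >/dev/null
python3 -m crank '[[0.4,-0.06,0,0,0,0,0],[0.8,-0.12,0,0,0,0,0],[1,-0.16,0,0,0,0,0],[1,-0.16,0,0,0,0,0]]' 
python3 to.py 530.2 276.8 80
python3 - <<'E'
from h import *
W={}
for n in ("scene","top"):
  w,p=cloud(n); q=w.reshape(-1,3)
  for k,c,r,zl,zh in [("bench",(445,-333),90,40,52),("slip",(540,-338),42,22,34),("sq",(518,427),45,106,112+6),("rd",(531,277),45,88,104),("bottle",(524,351),25,138,152)]:
    t=q[(np.hypot(q[:,0]-c[0],q[:,1]-c[1])<r)&(q[:,2]>zl)&(q[:,2]<zh)]
    if len(t)>20:print(n,k,rect(t),round(np.median(t[:,2]),1),len(t))
cv2.imwrite("pics/top4.png",cv2.resize(p[100:300,40:480,::-1],(792,360)))
E
```

```text
eef_pos: [539.7, -338.0, 282.0]
force: [-0.2, 0.2, -0.6]
grip_force: 0.0
time_s: 39.7
eef_pos: [530.6, 69.3, 338.3]
ee_rot: [-0.001, 0.753, 0.658, -0.001]
force: [-0.7, -0.3, -0.2]
grip_width: 1.0
grip_force: 0.0
t 39.7 shift [ 2.056 -0.278  1.035] turn [-0.003 -0.     0.007] F [-0.7 -0.3 -0.2] w 1.0 gf 0.0
scene bench (array([ 444.7, -331.1]), array([122. ,  55.1]), 86.7) 45.9 1034
scene slip (array([ 541.2, -339.3]), array([59.5, 29.3]), 87.8) 27.5 296
scene sq (array([517. , 425.3]), array([59.1, 58.5]), 82.9) 113.2 366
scene rd (array([528. , 278.2]), array([57.7, 69.8]), 41.5) 94.7 362
scene bottle (array([522.3, 350.2]), array([27.9, 33.2]), 54.9) 145.4 105
top bench (array([ 446.8, -329.8]), array([122.9,  49.9]), 87.2) 47.4 1270
top slip (array([ 541.1, -338. ]), array([61. , 27.5]), 89.6) 28.9 335
top sq (array([518.4, 426.5]), array([57.3, 55. ]), 82.0) 114.6 691
top rd (array([532.2, 275.6]), array([58.2, 57.4]), 89.2) 96.5 626
top bottle (array([525., 351.]), array([28.4, 29.2]), 57.3) 147.2 187
```

View pics/top4.png

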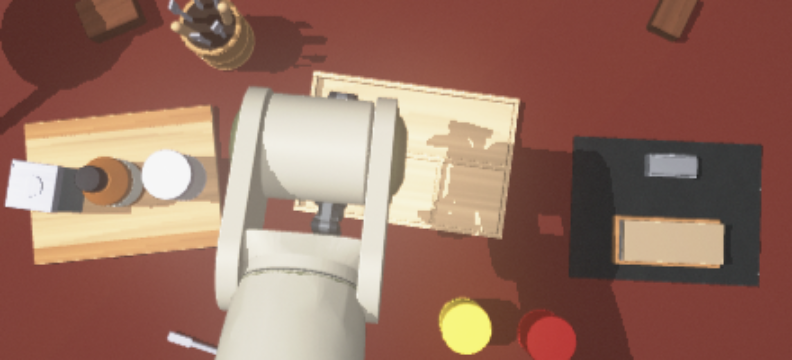

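Both stones lie flat on the mat, the bench stone lengthwise at (668,242) and the slip stone at (670,165). The bottle and tins still stand on the board. Now to return the round tin.

```bash

python3 -m crank '[[0.4,-0.05,0,0,0,0.006,0],[0.8,-0.11,0,0,0,0.006,0],[1,-0.135,0,0,0,0.006,0]]' >/dev/null
python3 -m crank '[[0.4,-0.05,0,0,0,0,0],[0.8,-0.11,0,0,0,0,0],[1,-0.135,0,0,0,0,0],[1,-0.135,0,0,0,0,0],[1,-0.135,0.2,0,0,0,0],[1,-0.135,0.3,0,0,0,0],[1,-0.135,0.3,0,0,0,0]]' >/dev/null
python3 to.py 530.2 276.8 77.7
```

```text
t 40.8 shift [ 0.09  -0.034  0.753] turn [-0.004  0.002 -0.006] F [ 0.1  0.2 -0.3] w 0.996 gf 0.0
```

```bash

python3 -m crank '[[0.06,-0.015,0,0,0,0,0],[0.06,-0.015,0,0,0,0,0],[0.06,-0.015,0,0,0,0,0]]' >/dev/null
python3 to.py 530.2 276.8 77.7
```

```text
t 41.1 shift [ 0.014 -0.019  0.777] turn [ 0.001 -0.001 -0.003] F [-0.3  0.5 -0.4] w 0.998 gf 0.0
```

```bash

python3 -m crank '[[0.01,-0.015,0.2,0,0,0,0],[0.01,-0.015,0.5,0,0,0,0],[0.01,-0.015,0.7,0,0,0,0],[0.01,-0.015,0.76,0,0,0,0],[0.01,-0.015,0.76,0,0,0,0],[0.01,-0.015,0.76,0,0,0,0]]' |grep -E "pos|force"
python3 to.py 530.2 276.8 77.7
python3 -m crank '[[0,0,0,0,0,0,0.6],[0,0,0,0,0,0,0.6],[0,0,0,0,0,0,0.6],[0,0,0,0,0,0,0.6],[0,0,0,0,0,0,0.6],[0,0,0,0,0,0,0.6],[0,0,0,0,0,0,0.6],[0,0,0,0,0,0,0.6],[0,0,0,0,0,0,0.6]]' 40
python3 to.py 530.2 276.8 77.7
```

```text
eef_pos: [530.7, 276.3, 235.0]
force: [-0.5, -0.8, -0.4]
grip_force: 0.0
t 41.7 shift [ 0.004 -0.006  0.023] turn [ 0.002 -0.001 -0.004] F [-0.5 -0.8 -0.4] w 1.001 gf 0.0
time_s: 42.6
eef_pos: [530.5, 276.4, 234.8]
ee_rot: [0.0, 0.756, 0.655, 0.001]
force: [-1.5, 0.3, 6.0]
grip_width: 0.669
grip_force: 42.2
t 42.6 shift [ 0.004 -0.003  0.021] turn [ 0.002 -0.001 -0.003] F [-1.5  0.3  6. ] w 0.669 gf 42.2
```

```bash

python3 -m crank '[[0,0,-0.1,0,0,0,0.6],[0,0,-0.3,0,0,0,0.6],[0,0,-0.5,0,0,0,0.6],[0,0,-0.5,0,0,0,0.6]]' |tail -2
python3 -m crank '[[-0.15,0.01,0,0,0,0,0.6],[-0.4,0.02,0,0,0,0,0.6],[-0.7,0.04,0,0,0,0,0.6],[-1,0.06,0,0,0,0,0.6]]' >/dev/null
python3 -m crank '[[-0.3,0.02,0,0,0,0,0.6],[-0.6,0.04,0,0,0,0,0.6],[-0.9,0.05,0,0,0,0,0.6],[-1,0.06,0,0,0,0,0.6]]' >/dev/null
python3 -m crank '[[-0.3,0.02,0,0,0,0,0.6],[-0.6,0.04,0,0,0,0,0.6],[-0.9,0.05,0,0,0,0,0.6],[-1,0.06,0,0,0,0,0.6]]' >/dev/null
python3 -m crank '[[-0.3,0.02,0,0,0,0,0.6],[-0.5,0.03,0,0,0,0,0.6],[-0.6,0.04,0,0,0,0,0.6],[-0.63,0.04,0,0,0,0,0.6],[-0.63,0.04,0,0,0,0,0.6],[-0.63,0.04,0,0,0,0,0.6]]' 
python3 to.py 501.8 -85.9 73.7
```

```text
grip_width: 0.667
grip_force: 43.0
time_s: 44.8
eef_pos: [500.6, -85.3, 283.6]
ee_rot: [-0.0, 0.755, 0.655, 0.0]
force: [-0.9, -0.5, -2.0]
grip_width: 0.662
grip_force: 43.0
t 44.8 shift [-0.004  0.013  0.549] turn [-0.    -0.    -0.003] F [-0.9 -0.5 -2. ] w 0.662 gf 43.0
```

```bash

python3 -m crank '[[0,0.01,0.2,0,0,0,0.6],[0,0.01,0.4,0,0,0,0.6],[0,0.01,0.5,0,0,0,0.6],[0,0.01,0.52,0,0,0,0.6],[0,0.01,0.52,0,0,0,0.6],[0,0.01,0.52,0,0,0,0.6]]' |grep -E "pos|force"
python3 -m crank '[[0,0,0.01,0,0,0,0.6],[0,0,0.02,0,0,0,0.6],[0,0,0.02,0,0,0,0.6]]' |grep -E "pos|force"
python3 -m crank '[[0,0,0.01,0,0,0,0.6],[0,0,0.01,0,0,0,0.6]]' |grep -E "pos|force"
```

```text
eef_pos: [501.8, -86.3, 232.5]
force: [0.3, 0.7, -2.2]
grip_force: 43.1
eef_pos: [501.5, -86.4, 229.8]
force: [-0.7, -0.4, -1.6]
grip_force: 43.1
eef_pos: [501.6, -86.4, 228.9]
force: [-1.0, 0.3, 1.0]
grip_force: 43.3
```

```bash

python3 -m crank '[[0,0,0,0,0,0,0.2],[0,0,0,0,0,0,0],[0,0,0,0,0,0,0],[0,0,0,0,0,0,0],[0,0,-0.1,0,0,0,0],[0,0,-0.5,0,0,0,0],[0,0,-0.9,0,0,0,0],[0,0,-1,0,0,0,0],[0,0,-1,0,0,0,0]]' >/dev/null
python3 -m crank '[[0.4,-0.04,-0.1,0,0,0,0],[0.8,-0.07,-0.15,0,0,0,0],[1,-0.09,-0.15,0,0,0,0]]' >/dev/null
python3 -m crank '[[0.4,-0.04,0,0,0,0,0],[0.8,-0.07,0,0,0,0,0],[1,-0.09,0,0,0,0,0]]' >/dev/null
python3 -m crank '[[0.4,-0.04,0,0,0,0,0],[0.8,-0.07,0,0,0,0,0],[1,-0.09,0,0,0,0,0]]' >/dev/null
python3 -m crank '[[0.4,-0.04,0,0,0,0,0],[0.8,-0.07,0,0,0,0,0],[1,-0.09,0,0,0,0,0]]' >/dev/null
python3 -m crank '[[0.3,-0.02,0,0,0,0,0],[0.36,-0.03,0,0,0,0,0],[0.36,-0.03,0,0,0,0,0],[0.36,-0.03,0,0,0,0,0]]' |grep -E "pos|force"
python3 to.py 524 351.5 137
python3 - <<'E'
from h import *
for n in ("scene","top"):
  w,p=cloud(n); q=w.reshape(-1,3)
  for k,c,r,zl,zh in [("rd",(502,-86),45,80,97)]:
    t=q[(np.hypot(q[:,0]-c[0],q[:,1]-c[1])<r)&(q[:,2]>zl)&(q[:,2]<zh)]
    if len(t)>20:print(n,k,rect(t),round(np.median(t[:,2]),1),len(t))
E
```

```text
eef_pos: [525.0, 349.9, 342.9]
force: [-0.1, -1.0, -0.4]
grip_force: 0.0
t 48.4 shift [ 0.015 -0.011  0.509] turn [-0.002  0.001 -0.004] F [-0.1 -1.  -0.4] w 0.995 gf 0.0
scene rd (array([501.1, -86.8]), array([59.2, 58.6]), 6.8) 88.8 444
top rd (array([502. , -85.4]), array([57.3, 57.2]), 90.0) 90.5 605
```

Round tin is back (502.0, -85.4 against 502.0, -85.3 at the start). Next the bottle.

```bash

python3 -m crank '[[0.01,-0.01,0.2,0,0,0,0],[0.01,-0.01,0.4,0,0,0,0],[0.01,-0.01,0.49,0,0,0,0],[0.01,-0.01,0.5,0,0,0,0],[0.01,-0.01,0.5,0,0,0,0],[0.01,-0.01,0.5,0,0,0,0]]' |grep -E "pos|force"
python3 -m crank '[[0,0,0,0,0,0,0.9],[0,0,0,0,0,0,0.9],[0,0,0,0,0,0,0.9],[0,0,0,0,0,0,0.9],[0,0,0,0,0,0,0.9],[0,0,0,0,0,0,0.9],[0,0,0,0,0,0,0.9],[0,0,0,0,0,0,0.9],[0,0,0,0,0,0,0.9],[0,0,0,0,0,0,0.9]]' 40
python3 to.py 524 351.5 137
```

```text
eef_pos: [524.2, 351.9, 294.8]
force: [-0.3, 0.2, 0.3]
grip_force: 0.0
time_s: 50.1
eef_pos: [524.0, 352.0, 293.9]
ee_rot: [-0.0, 0.756, 0.655, 0.0]
force: [-2.1, 0.4, 4.6]
grip_width: 0.339
grip_force: 39.8
t 50.1 shift [-0.005  0.001  0.019] turn [ 0.    -0.    -0.004] F [-2.1  0.4  4.6] w 0.339 gf 39.8
```

```bash

python3 -m crank '[[0,0,-0.1,0,0,0,0.9],[0,0,-0.3,0,0,0,0.9],[0,0,-0.5,0,0,0,0.9],[0,0,-0.6,0,0,0,0.9],[0,0,-0.6,0,0,0,0.9]]' |tail -2
python3 -m crank '[[-0.1,0.01,0,0,0,0,0.9],[-0.3,0.03,0,0,0,0,0.9],[-0.5,0.06,0,0,0,0,0.9],[-0.75,0.08,0,0,0,0,0.9],[-1,0.11,0,0,0,0,0.9]]' >/dev/null
python3 -m crank '[[-0.25,0.03,0,0,0,0,0.9],[-0.5,0.06,0,0,0,0,0.9],[-0.75,0.08,0,0,0,0,0.9],[-1,0.11,0,0,0,0,0.9]]' >/dev/null
python3 -m crank '[[-0.25,0.03,0,0,0,0,0.9],[-0.5,0.06,0,0,0,0,0.9],[-0.75,0.08,0,0,0,0,0.9],[-1,0.11,0,0,0,0,0.9]]' >/dev/null
python3 -m crank '[[-0.2,0.03,0,0,0,0,0.9],[-0.35,0.05,0,0,0,0,0.9],[-0.43,0.06,0,0,0,0,0.9],[-0.47,0.06,0,0,0,0,0.9],[-0.47,0.06,0,0,0,0,0.9],[-0.47,0.06,0,0,0,0,0.9]]' |grep -E "pos|force"
python3 to.py 514.1 2.7 132.9
```

```text
grip_width: 0.338
grip_force: 39.9
eef_pos: [513.3, 3.4, 353.6]
force: [0.4, -0.6, -2.6]
grip_force: 39.9
t 52.5 shift [-0.006  0.009  0.657] turn [-0.    -0.    -0.003] F [ 0.4 -0.6 -2.6] w 0.334 gf 39.9
```

```bash

python3 -m crank '[[0,0.01,0.2,0,0,0,0.9],[0,0.01,0.4,0,0,0,0.9],[0,0.01,0.58,0,0,0,0.9],[0,0.01,0.62,0,0,0,0.9],[0,0.01,0.63,0,0,0,0.9],[0,0.01,0.63,0,0,0,0.9]]' |grep -E "pos|force"
python3 -m crank '[[0,0,0.01,0,0,0,0.9],[0,0,0.02,0,0,0,0.9],[0,0,0.02,0,0,0,0.9]]' |grep -E "pos|force"
python3 -m crank '[[0,0,0.01,0,0,0,0.9],[0,0,0.01,0,0,0,0.9]]' |grep -E "pos|force"
```

```text
eef_pos: [514.6, 3.0, 291.5]
force: [0.7, 1.1, -2.1]
grip_force: 39.9
eef_pos: [514.4, 2.7, 288.9]
force: [0.1, 0.3, -2.3]
grip_force: 39.9
eef_pos: [514.4, 2.7, 288.0]
force: [0.8, 0.8, 0.1]
grip_force: 40.2
```

```bash

python3 -m crank '[[0,0,0.005,0,0,0,0.9],[0,0,0.005,0,0,0,0.6],[0,0,0.005,0,0,0,0.2],[0,0,0.005,0,0,0,0],[0,0,0.005,0,0,0,0],[0,0,0.005,0,0,0,0],[0,0,-0.1,0,0,0,0],[0,0,-0.4,0,0,0,0],[0,0,-0.6,0,0,0,0],[0,0,-0.6,0,0,0,0]]' >/dev/null
python3 -m crank '[[0.4,-0.05,0,0,0,0,0],[0.8,-0.1,0,0,0,0,0],[1,-0.13,0,0,0,0,0]]' >/dev/null
python3 -m crank '[[0.4,-0.05,0,0,0,0,0],[0.8,-0.1,0,0,0,0,0],[1,-0.13,0,0,0,0,0]]' >/dev/null
python3 -m crank '[[0.4,-0.05,0,0,0,0,0],[0.8,-0.1,0,0,0,0,0],[1,-0.13,0,0,0,0,0]]' >/dev/null
python3 -m crank '[[0.4,-0.05,0,0,0,0,0],[0.8,-0.1,0,0,0,0,0],[1,-0.13,0,0,0,0,0]]' >/dev/null
python3 -m crank '[[0.2,-0.03,0,0,0,0,0],[0.22,-0.03,0.2,0,0,0,0],[0.22,-0.03,0.2,0,0,0,0],[0.22,-0.03,0.2,0,0,0,0]]' |grep -E "pos|force"
python3 to.py 518.5 428 89.7
python3 - <<'E'
from h import *
for n in ("scene","top"):
  w,p=cloud(n); q=w.reshape(-1,3)
  for k,c,r,zl,zh in [("rd",(502,-86),45,80,97),("bottle",(514,2),25,133,150)]:
    t=q[(np.hypot(q[:,0]-c[0],q[:,1]-c[1])<r)&(q[:,2]>zl)&(q[:,2]<zh)]
    if len(t)>20:print(n,k,rect(t),round(np.median(t[:,2]),1),len(t))
E
```

```text
eef_pos: [519.9, 428.0, 327.4]
force: [0.2, 0.0, 0.4]
grip_force: 0.0
t 56.2 shift [-0.002 -0.013  0.827] turn [-0.001  0.001 -0.004] F [0.2 0.  0.4] w 1.002 gf 0.0
scene rd (array([500.5, -87.5]), array([57.8, 60. ]), 63.0) 88.8 450
scene bottle (array([514.3,   1. ]), array([27.7, 29.2]), 79.2) 139.6 122
top rd (array([502. , -85.4]), array([57.2, 57.5]), 0.1) 90.2 604
top bottle (array([515.2,   2.5]), array([28.3, 26.4]), 89.5) 141.4 168
```

The bottle is back within 1 mm. Last the square tin.

```bash

python3 -m crank '[[0,-0.01,0.2,0,0,0,0],[0,-0.01,0.5,0,0,0,0],[0,-0.01,0.75,0,0,0,0],[0,-0.01,0.81,0,0,0,0],[0,-0.01,0.82,0,0,0,0],[0,-0.01,0.82,0,0,0,0]]' |grep -E "pos|force"
python3 -m crank '[[0,0,0,0,0,0,0.6],[0,0,0,0,0,0,0.6],[0,0,0,0,0,0,0.6],[0,0,0,0,0,0,0.6],[0,0,0,0,0,0,0.6],[0,0,0,0,0,0,0.6],[0,0,0,0,0,0,0.6],[0,0,0,0,0,0,0.6],[0,0,0,0,0,0,0.6],[0,0,0,0,0,0,0.6]]' 35
python3 to.py 518.5 428 89.7
```

```text
eef_pos: [519.2, 428.5, 247.5]
force: [0.5, 0.6, 0.4]
grip_force: 0.0
time_s: 57.9
eef_pos: [518.7, 428.7, 246.8]
ee_rot: [-0.0, 0.756, 0.655, 0.0]
force: [-3.3, -1.0, 6.6]
grip_width: 0.632
grip_force: 38.9
t 57.9 shift [-0.007 -0.001  0.021] turn [ 0.001 -0.001 -0.003] F [-3.3 -1.   6.6] w 0.632 gf 38.9
```

```bash

python3 -m crank '[[0,0,-0.1,0,0,0,0.6],[0,0,-0.3,0,0,0,0.6],[0,0,-0.5,0,0,0,0.6],[0,0,-0.5,0,0,0,0.6]]' |tail -2
python3 -m crank '[[-0.15,0.03,0,0,0,0,0.6],[-0.4,0.07,0,0,0,0,0.6],[-0.7,0.12,0,0,0,0,0.6],[-1,0.18,0,0,0,0,0.6]]' >/dev/null
python3 -m crank '[[-0.3,0.05,0,0,0,0,0.6],[-0.6,0.11,0,0,0,0,0.6],[-0.9,0.16,0,0,0,0,0.6],[-1,0.18,0,0,0,0,0.6]]' >/dev/null
python3 -m crank '[[-0.3,0.05,0,0,0,0,0.6],[-0.6,0.11,0,0,0,0,0.6],[-0.9,0.16,0,0,0,0,0.6],[-1,0.18,0,0,0,0,0.6]]' >/dev/null
python3 -m crank '[[-0.2,0.04,0,0,0,0,0.6],[-0.33,0.06,0,0,0,0,0.6],[-0.37,0.06,0,0,0,0,0.6],[-0.37,0.06,0,0,0,0,0.6],[-0.37,0.06,0,0,0,0,0.6],[-0.37,0.06,0,0,0,0,0.6]]' |grep -E "pos|force"
python3 to.py 531 86.5 85.8
```

```text
grip_width: 0.629
grip_force: 38.8
eef_pos: [530.3, 87.0, 295.7]
force: [-0.5, 1.0, -3.1]
grip_force: 38.7
t 60.1 shift [-0.004  0.008  0.549] turn [-0.    -0.    -0.003] F [-0.5  1.  -3.1] w 0.629 gf 38.7
```

```bash

python3 -m crank '[[0,0.01,0.2,0,0,0,0.6],[0,0.01,0.4,0,0,0,0.6],[0,0.01,0.5,0,0,0,0.6],[0,0.01,0.52,0,0,0,0.6],[0,0.01,0.52,0,0,0,0.6],[0,0.01,0.52,0,0,0,0.6]]' |grep -E "pos|force"
python3 -m crank '[[0,0,0.01,0,0,0,0.6],[0,0,0.02,0,0,0,0.6],[0,0,0.02,0,0,0,0.6]]' |grep -E "pos|force"
python3 -m crank '[[0,0,0.01,0,0,0,0.6],[0,0,0.01,0,0,0,0.6]]' |grep -E "pos|force"
```

```text
eef_pos: [531.6, 86.3, 244.6]
force: [0.5, -0.2, -3.2]
grip_force: 38.6
eef_pos: [531.3, 86.2, 241.8]
force: [-0.2, 0.5, -3.7]
grip_force: 38.6
eef_pos: [531.4, 86.2, 240.9]
force: [-0.2, 0.5, -0.8]
grip_force: 38.6
```

Contact is just beginning. I'll press 0.5 mm more, release, rise and move clear toward the mat side for a final look.

```bash

python3 -m crank '[[0,0,0.005,0,0,0,0.6],[0,0,0.005,0,0,0,0.6],[0,0,0.005,0,0,0,0.2],[0,0,0.005,0,0,0,0],[0,0,0.005,0,0,0,0],[0,0,0.005,0,0,0,0],[0,0,-0.1,0,0,0,0],[0,0,-0.5,0,0,0,0],[0,0,-0.9,0,0,0,0],[0,0,-1,0,0,0,0]]' >/dev/null
python3 -m crank '[[0,0,-0.4,0,0,0,0],[0.2,-0.4,-0.5,0,0,0,0],[0.5,-0.8,-0.5,0,0,0,0],[0.9,-0.9,-0.5,0,0,0,0],[0.9,-0.9,-0.5,0,0,0,0],[0.9,-0.9,-0.5,0,0,0,0]]' |grep -E "pos|force"
python3 - <<'E'
from h import *
for n in ("scene","top"):
  w,p=cloud(n); q=w.reshape(-1,3)
  for k,c,r,zl,zh in [("rd",(502,-86),45,80,97),("bottle",(514,2),25,133,150),("sq",(530,85),45,101,114),("bench",(445,-333),90,40,52),("slip",(540,-338),42,22,34)]:
    t=q[(np.hypot(q[:,0]-c[0],q[:,1]-c[1])<r)&(q[:,2]>zl)&(q[:,2]<zh)]
    if len(t)>20:print(n,k,rect(t),round(np.median(t[:,2]),1),len(t))
cv2.imwrite("pics/top5.png",cv2.resize(p[100:300,40:480,::-1],(792,360)))
s=status.sense();print(s["time_s"],s["dq"].round(3))
E
```

```text
eef_pos: [454.8, 188.4, 390.8]
force: [0.1, 0.5, 0.2]
grip_force: 0.0
scene rd (array([502.7, -86.5]), array([59.4, 58.5]), 15.9) 88.8 447
scene bottle (array([514.6,   0.6]), array([27.1, 32. ]), 61.7) 139.6 124
scene sq (array([530. ,  83.2]), array([55.5, 59.6]), 82.0) 107.5 447
scene bench (array([ 445.1, -331.1]), array([122.4,  56.7]), 85.8) 46.1 1030
scene slip (array([ 541.2, -339.2]), array([59.9, 31.1]), 86.4) 27.5 298
top rd (array([502. , -85.3]), array([57.5, 57.2]), 88.8) 90.4 605
top bottle (array([515.3,   2.5]), array([28.3, 26.5]), 89.6) 141.1 167
top sq (array([530.9,  84.6]), array([55.1, 54.8]), 81.9) 109.0 689
top bench (array([ 446.7, -329.9]), array([123.3,  50. ]), 87.2) 47.3 1269
top slip (array([ 541.1, -337.8]), array([62.9, 27.4]), 89.3) 28.9 337
62.9 [-0.013  0.001  0.001  0.001  0.     0.004]
```

View pics/top5.png

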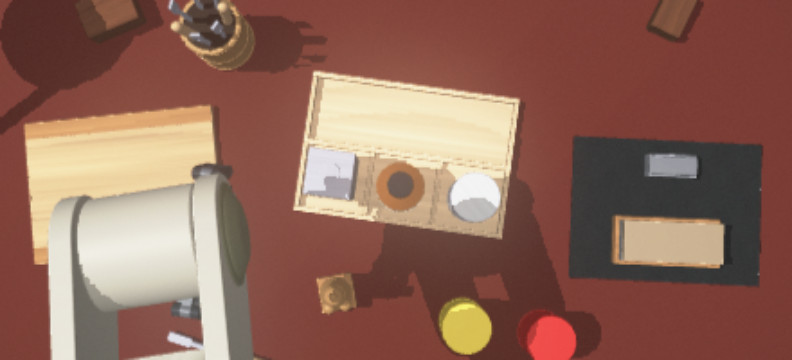

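The final top view shows the square tin (329,174), bottle (401,187) and round tin (475,197) in their bays within about 1 mm of their starts. Both stones are on the mat, and the carving (337,293) and pot (215,30) are undisturbed. Handing in.

```bash
python3 -c "
from rig import ticket
print(ticket.finish_job())"
```

```text
the job is handed in; nothing more can be done
None
```

The job is handed in (no verdict came back): the last camera check showed both stones flat on the mat, the bottle and tins back in the rack within about 1 mm of where they started, and the carving and pot of gouges undisturbed, at about 63 s of the 149 s allowed.

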